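# Raise the dressing-room phone monopod

## Robot

A 7-joint arm with a two-finger parallel gripper is mounted at the origin on the work surface. World frame = base frame: x ahead of the robot, y to its left, z up, the work surface at z = 0. Lengths are in m, angles in rad, forces in N, time in s.
With the tool pointing down it reaches from about 0.4 to 0.875 m from the base axis. Payload 19.3 kg.
Tool frame: the origin (TCP) lies between the finger pads, 19 mm behind the fingertips; this is the grasp point; z points along the fingers, y is the line along which they close (so a half turn about z gives the same grasp; the last joint's range is limited). The gripper opens to 85 mm and grips with 20 to 120 N. Pads are 22 mm wide; open, the fingers measure 114 mm over their backs; the gripper's body (76 mm by 85 mm) begins 54 mm behind the grasp point. The pads swing forward as they close: fully open they stand 13 mm farther back than shut.
Start: joints at [-1.382, 0.521, -0.036, 1.599, 0.021, 1.021, -0.113], TCP at [0.16, 0.604, 0.25] pointing down, gripper open.
Joint ranges: [-2.91, 2.91], [-0.3, 2.13], [-1.5, 1.42], [0.17, 2.43], [-1.26, 4.41], [0.16, 1.93], [-2.52, 2.52]. Speed limits (rad/s): [1.89, 1.89, 2.39, 2.39, 3.01, 3.01, 3.01].

## Interface

Orientations are given as a unit quaternion [x, y, z, w].
In Python, from bench import status, imaging, sign_off gives the robot as it stands.
- The arm moves only by the tool move_arm, never from a script. Its argument "moves" is a list of rows, each an object with "slide": the shift along the tool's x, y, z in m, a list of three; "turn": the turn, a rotation vector about the tool's x, y, z in rad, a list of three. In form: [{"slide": [dx, dy, dz], "turn": [ax, ay, az]}, ...]. A call has 1 to 20 rows; each row is the pose to reach, as a shift and turn from the pose commanded when the call began, along the tool's axes at that moment; what a row does not reach only later rows make up. A row lasts 1/8 s, in which the tool goes at most 62.5 mm and 10.7 degrees, less where a joint would pass 70% of its speed; a pose out of reach is approached as far as the arm can. A call with a gripper value outside its range is refused whole. "hand" is the opening, from 0 (shut) to 1 (fully open), set as the call begins (left out, the last holds). The fingers move at their own pace and stop on an object; the grip force is fixed at half the most. Time passes only in rows, so rows that repeat a pose let the fingers close. It gives the time, the measured TCP pose, the force, the opening and the grip force at its end, in the units of the state.
- status.get_obs(): the state, without advancing time (a new reading comes with each control period).
- imaging.read_camera(name): name is "scene" or "top"; returns (picture, depth): 384x512x3 uint8, red, green, blue; 384x512 float32, m along the optical axis (not along the pixel's ray), 0 where there is no reading.
- imaging.calibration(name): a dict with "vfov" (degrees; the focal length in pixels is half the picture's height over the tangent of half this angle, whatever the lens; pixels are square), "cx", "cy" (the principal point, pixels), "distortion" ([k1, k2, p1, p2, k3] as OpenCV has them; the pictures are not rectified), "eye" and "orientation" of the camera in the world. Camera axes: x right, y down, z forward; pixel columns grow to the right and rows downward; lengths in m; the calibration is good to about 2 mm. A picture is of the moment at which its call begins. calibration takes no time and is no camera call.
- sign_off(): hands the job in; it is judged then, once.
The state is a dict: "t": time; "q": joint angles; "joint_vel": joint speeds; "effort": joint torques, N m; "tool_pos": TCP position; "tcp_rot": TCP orientation; "ft_force": force on the tool from outside, world axes, zero at the start; "moment": the same for the moment, N m; "width": opening from 0.0 (shut) to 1.0 (fully open); "gripper_force": force on a finger pad.
Only numpy, scipy, OpenCV 4.12 (cv2) and the standard library are available. Lean on these libraries where they do the work, as an engineer would, in place of code of your own. Each camera call takes 0.05 s, during which the arm holds its last target. There are 200 camera calls.

## Task

The little tabletop monopod for outfit photos has a roll of lint tape parked over its head: slide the roll up off the head and stand it upright inside the wooden tray, setting it down rather than dropping it. Then squeeze the orange release button in the monopod's grip head, pull the mast up past its first stop to its second stop (fully extended), and finish still holding the grip head there while I fit the phone clamp. Leave the spray bottle, polish tin and shoe brush alone.

Things in the scene. Friction and masses are not known exactly. Their poses are not given: they have to be found in the camera images.
- monopod: Tabletop monopod, its foot and outer tube fixed to the counter: round black foot 130 mm across and 18 mm high, black outer tube 36 mm across up to z = 145 mm, aluminium collar 58 mm across from z = 145 to 160 mm. Origin: centre of the foot's underside, z up along the mast; x points to the side where the orange button is.
- grip_head (a point): Middle of the grip head on top of the sliding mast, on the mast's axis (moves up with the mast; 192 mm above the counter when retracted). The head is a grey block 30 mm wide along the monopod's y, from -13 mm to +11 mm along its x, and 50 mm tall (from 27 mm below to 23 mm above this point), with a brass stud 8 mm across and 10 mm tall on top.
- button_face (a point): Centre of the outer face of the orange release button, on the +x side of the grip head at mid height (as high as grip_head), 19 mm from the mast's axis when released, 13 mm when fully pressed. The button's face is 16 mm wide and 30 mm tall; its normal is the monopod's +x. Pinching the head along the monopod's x, one finger on the button and the other on the head's back, presses it.
- release (a joint): Travel of the release button into the head, m: 0 released, 0.006 fully pressed (about 10 N; it springs back). Unless it is pressed in by more than about 4 mm the mast is locked at the retracted, first and second stops; held in, the mast passes the first stop freely.
- mast (a joint): Extension of the mast straight up, m: 0 retracted, 0.050 first stop, 0.100 second stop (hard end at 0.102). When unlocked it takes about 3 N of friction plus its weight of 1.7 N to move; it does not fall back.
- lint_roll: Wound roll of white lint tape with a blue band round its middle, on a cardboard core: a ring 62 mm outside diameter, 48 mm bore, 62 mm tall, about 120 g. Origin: centre of its lower end, z along its axis. At the start it stands loosely on the monopod's collar, around the grip head (its top 222 mm above the counter), and must be lifted straight up by more than 65 mm to clear the stud.
- tray: Dark wooden catch-all tray with a cork bottom, fixed to the counter: 150 x 150 mm outside, rim 14 mm high, walls 5 mm thick, inner floor 5 mm above the counter (inside 140 x 140 mm). Origin: centre of its underside.
- spray: Bystander: green spray bottle, 52 mm across, 150 mm tall, standing loose. Origin: centre of its underside.
- polish_tin: Bystander: brass-coloured shoe polish tin, 76 mm across, 28 mm tall, loose. Origin: centre of its underside.
- shoe_brush: Bystander: wooden shoe brush, 140 x 48 x 38 mm, lying bristles down, loose. Origin: centre of its underside, x along its length.

How it is judged:
On the way, in this order (a step that is already met when the one before it is completed fails the run):
1. the roll stands upright in the tray, let go (x of lint_roll in the frame of tray between -0.045 and 0.045 m and y of lint_roll in the frame of tray between -0.045 and 0.045 m and z of lint_roll in the frame of tray below 0.01 m and angle between lint_roll's own z axis and vertical below 0.1 rad and contact force between lint_roll and the fingers below 0.1 N), for 0.2 s.
2. the release button is squeezed in while the mast is still retracted (value of joint release above 0.0045 m and value of joint mast below 0.01 m and contact force between the fingers and monopod above 2 N), for 0.05 s.
At the end, for the whole second after the job is handed in: The mast is extended at least 94 mm (second stop at 100 mm) and still, the fingers grip its head (TCP within 45 mm of the head's middle, contact over 2 N), and the lint roll stands upright (within 0.1 rad) and at rest on the tray's floor, inside its rim (value of joint mast above 0.094 m and contact force between the fingers and monopod above 2 N and distance between the grasp point and grip_head below 0.045 m and velocity of joint mast between -0.02 and 0.02 m/s and x of lint_roll in the frame of tray between -0.045 and 0.045 m and y of lint_roll in the frame of tray between -0.045 and 0.045 m and z of lint_roll in the frame of tray below 0.01 m and angle between lint_roll's own z axis and vertical below 0.1 rad and linear speed of lint_roll below 0.02 m/s); the arm keeps its last pose, push and grip.
It fails at once if the roll is dropped (falls faster than 0.5 m/s out of the fingers) (contact force between lint_roll and the fingers below 0.05 N and linear speed of lint_roll above 0.5 m/s).
It fails at once if the spray bottle is moved by more than 25 mm or tipped over (distance of spray from where it was at the start of the episode above 0.025 m or angle between spray's own z axis and vertical above 0.3 rad).
It fails at once if the polish tin is moved by more than 25 mm (distance of polish_tin from where it was at the start of the episode above 0.025 m).
It fails at once if the shoe brush is moved by more than 25 mm (distance of shoe_brush from where it was at the start of the episode above 0.025 m).
It also fails if it takes over 64 s, if anything falls off the work surface, if the arm or the gripper's body presses on something with over 40 N, if the wrist force passes 120 N, or if a joint passes its speed limit or range.

## Working session

There is one attempt and no reset: what is moved stays moved. The work goes in short steps, Python scripts to look and compute and a tool call to move; the robot and the scene stay as the last step left them, time stands still between calls to the robot, and variables do not carry over. Pictures are saved under pics/ and viewed, at most 10 in all, crops included, and the job is handed in when it is done.

Besides the shell and the picture viewer there is one more tool, called as name(argument=value, ...) on one line, values as JSON. move_arm: Moves the arm, as the interface text tells. Its arguments: {"type":"object","properties":{"moves":{"type":"array","items":{"type":"object","properties":{"slide":{"type":"array","items":{"type":"number"}},"turn":{"type":"array","items":{"type":"number"}}}}},"hand":{"type":"number"}},"required":["moves"]}

```bash
mkdir -p pics; cat > h.py <<'E'
import numpy as np, cv2
from scipy.spatial.transform import Rotation as R
from bench import status, imaging
def cam(n):
    p,d=imaging.read_camera(n); c=imaging.calibration(n)
    f=192/np.tan(np.radians(c["vfov"])/2)
    K=np.array([[f,0,c["cx"]],[0,f,c["cy"]],[0,0,1.]])
    v,u=np.mgrid[0:384,0:512]
    n_=cv2.undistortPoints(np.stack([u,v],-1).reshape(-1,1,2).astype(float),K,np.array(c["distortion"])).reshape(384,512,2)
    rays=np.dstack([n_,np.ones((384,512))])@R.from_quat(c["orientation"]).as_matrix().T
    return p,d,rays*d[...,None]+np.array(c["eye"]),rays,np.array(c["eye"])
E
python3 - <<'E'
from h import *
for n in("top","scene"):
    p,d,P,r,e=cam(n); np.savez(n,p=p,d=d,P=P,r=r,e=e); cv2.imwrite(f"pics/{n}0.png",cv2.resize(p[...,::-1],(800,600)))
    print(n,e,imaging.calibration(n))
print(status.get_obs())
E
```

```text
top [ 0.38705372 -0.11404363  1.23895591] {'vfov': 48.3792339177891, 'cx': 255.8722991842281, 'cy': 185.90353503878916, 'distortion': array([0.04696383, 0.        , 0.        , 0.        , 0.        ]), 'eye': array([ 0.38705372, -0.11404363,  1.23895591]), 'orientation': array([ 0.71397522, -0.69248673,  0.07307774, -0.07321987])}
scene [1.1458851  0.40467948 0.63990489] {'vfov': 56.33325309264194, 'cx': 255.55062372503886, 'cy': 192.4465222333383, 'distortion': array([0.02608231, 0.        , 0.        , 0.        , 0.        ]), 'eye': array([1.1458851 , 0.40467948, 0.63990489]), 'orientation': array([ 0.35575702,  0.81201419, -0.42380782, -0.18562549])}
{'t': 0.1, 'q': array([-1.38220303,  0.52193173, -0.03634215,  1.5999173 ,  0.02122056,
        1.02108664, -0.11280042]), 'joint_vel': array([-6.90763433e-04, -1.44846757e-03,  7.24781971e-06, -5.76494483e-04,
        6.06073094e-04, -1.20765990e-03,  1.10190286e-03]), 'effort': array([ 3.03994340e-03, -9.28481483e+01,  1.98339008e+00, -3.70534301e+01,
        1.80657412e-02,  5.46222000e-03, -2.89159561e-05]), 'tool_pos': array([0.15990614, 0.60392744, 0.24950931]), 'tcp_rot': array([ 1.29030143e-01,  9.91640556e-01, -4.78087592e-04, -2.40905631e-05]), 'ft_force': array([-0.08663512,  0.20973068,  0.79984456]), 'moment': array([-0.00880188, -0.00447205,  0.02607633]), 'gripper_force': 0.0, 'width': 1.0010845941772046}
```

View pics/top0.png

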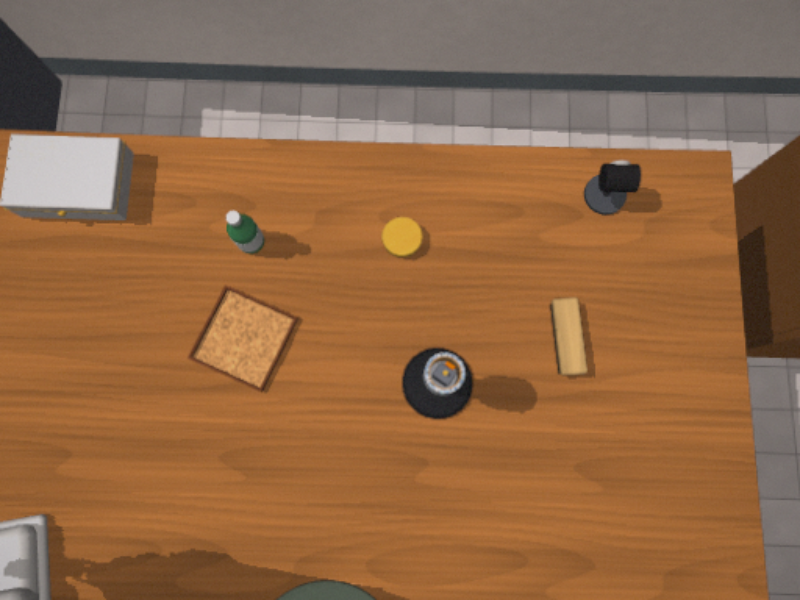

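View pics/scene0.png

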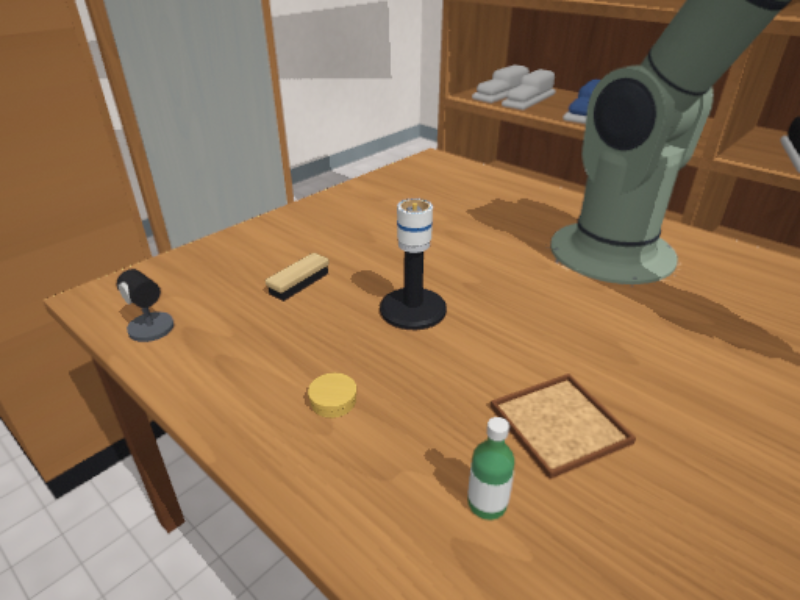

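The top view shows the tray at (245,338), spray at (243,230), tin at (402,237), monopod at (440,380) with the white ring on top and an orange spot to the upper right of the head, and brush at (570,337). The scene view agrees; the second black device and grey box are far off. Next I measure.

```bash
python3 - <<'E'
from h import *
T=np.load("top.npz"); p,d,P,r,e=[T[k] for k in("p","d","P","r","e")]
def onz(u,v,z):
    a=r[int(round(v)),int(round(u))]; return (e+a*(z-e[2])/a[2])[:2]
hsv=cv2.cvtColor(p,cv2.COLOR_RGB2HSV); Z=P[...,2]
# foot
roi=np.zeros((384,512),bool); roi[210:280,240:320]=1
m=roi&(hsv[...,2]<60)&(Z>.008)&(Z<.03)
A=P[m]; (c,rad)=cv2.minEnclosingCircle(A[:,:2].astype(np.float32)); print("foot",c,rad,np.median(A[:,2]))
m=roi&(Z>.205)&(Z<.235); A=P[m]; 
print("z hi",np.percentile(A[:,2],[5,50,95]))
w=roi&(hsv[...,1]<40)&(hsv[...,2]>150)&(Z>.214)&(Z<.23);A=P[w];c2,r2=cv2.minEnclosingCircle(A[:,:2].astype(np.float32));print("ring",c2,r2,len(A))
o=roi&(hsv[...,0]<18)&(hsv[...,1]>170)&(hsv[...,2]>120)&(Z>.15);o[:, :270]=0
vu=np.argwhere(o);print("orange",[(tuple(x[::-1]),hsv[tuple(x)].tolist(),P[tuple(x)].round(3).tolist()) for x in vu][:25])
g=roi&(Z>.205)&(hsv[...,1]<60)&(hsv[...,2]<150)
g[...]&=np.hypot(P[...,0]-c2[0],P[...,1]-c2[1])<.022
print("greyhead",g.sum(),P[g].mean(0),cv2.minAreaRect(P[g][:,:2].astype(np.float32)*1000))
# tray
roi=np.zeros((384,512),bool); roi[170:260,110:205]=1
for n,m in(("rim",roi&(Z>.009)&(Z<.025)),("cork",roi&(Z>.002)&(Z<.009))):
    m=cv2.morphologyEx(m.astype(np.uint8),cv2.MORPH_OPEN,np.ones((2,2)))>0
    print(n,m.sum(),cv2.minAreaRect(P[m][:,:2].astype(np.float32)*1000))
def rep(n,x0,x1,y0,y1):
    m=np.zeros((384,512),bool);m[y0:y1,x0:x1]=1;m&=(Z>.015);A=P[m];print(n,A[:,:2].min(0),A[:,:2].max(0),A[:,2].max())
rep("spray",135,180,125,165);rep("tin",235,280,130,170);rep("brush",345,385,185,245)
im=p[215:265,255:310];cv2.imwrite("pics/head0.png",cv2.resize(im[...,::-1],(660,600),interpolation=cv2.INTER_NEAREST))
E
```

```text
foot (0.47652915120124817, -0.18274882435798645) 0.06339653581380844 0.016377013813241414
z hi [0.207699   0.22042202 0.22513151]
ring (0.47658199071884155, -0.18100090324878693) 0.030181409791111946 126
orange [((np.int64(286), np.int64(231)), [15, 217, 168], [0.495, -0.186, 0.212]), ((np.int64(287), np.int64(231)), [16, 224, 130], [0.499, -0.191, 0.172]), ((np.int64(286), np.int64(232)), [16, 243, 213], [0.493, -0.187, 0.207]), ((np.int64(287), np.int64(232)), [15, 242, 193], [0.493, -0.189, 0.205]), ((np.int64(288), np.int64(232)), [15, 222, 156], [0.493, -0.191, 0.206]), ((np.int64(285), np.int64(233)), [13, 180, 163], [0.49, -0.184, 0.207]), ((np.int64(286), np.int64(233)), [15, 243, 205], [0.491, -0.187, 0.205]), ((np.int64(287), np.int64(233)), [16, 243, 217], [0.49, -0.189, 0.206]), ((np.int64(288), np.int64(233)), [16, 243, 207], [0.49, -0.191, 0.208]), ((np.int64(289), np.int64(233)), [16, 241, 181], [0.491, -0.194, 0.206]), ((np.int64(290), np.int64(233)), [15, 210, 135], [0.493, -0.198, 0.184]), ((np.int64(287), np.int64(234)), [16, 242, 201], [0.488, -0.189, 0.206]), ((n
[... 479 characters left out ...]
 189], [0.49, -0.2, 0.16]), ((np.int64(291), np.int64(235)), [14, 192, 122], [0.489, -0.201, 0.175])]
greyhead 107 [ 0.47594191 -0.18021435  0.21472446] ((476.52392578125, -180.78097534179688), (28.989412307739258, 23.729089736938477), 56.85592269897461)
rim 391 ((497.4061279296875, 58.4442138671875), (403.15399169921875, 152.46141052246094), 67.51756286621094)
cork 1782 ((536.411376953125, 80.49456787109375), (433.2998352050781, 229.91836547851562), 80.43598175048828)
spray [ 0.38705372 -0.11404363] [0.75847262 0.20187947] 1.2389559099855756
tin [ 0.38705372 -0.14557428] [ 0.78453743 -0.07142569] 1.2389559099855756
brush [ 0.38705372 -0.4484574 ] [ 0.6380289  -0.11404363] 1.2389559099855756
```

View pics/head0.png

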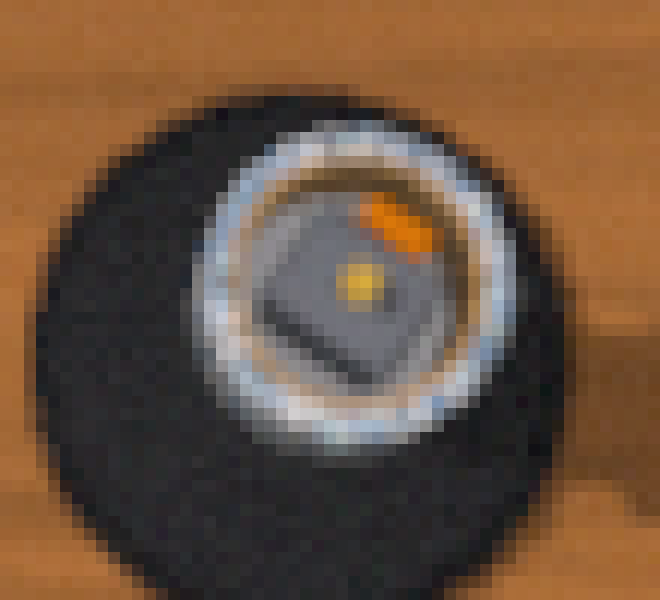

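```bash
cat >> h.py <<'E'
def go(*wps):
    "world waypoints (x,y,z,yaw of tool y in deg) -> slide, turn from the present pose"
    s=status.get_obs(); p=s["tool_pos"]; M=R.from_quat(s["tcp_rot"])
    print("t",round(s["t"],2),"tcp",p.round(4),"q",s["q"].round(2),"F",s["ft_force"].round(1),"w",round(s["width"],3),round(s["gripper_force"],1))
    for x,y,z,a in wps:
        a=np.radians(a); T=R.from_matrix(np.array([[np.sin(-a),np.cos(a),0],[np.cos(a),np.sin(a),0],[0,0,-1]]))
        print([x,y,z],"slide",M.inv().apply(np.array([x,y,z])-p).round(4),"turn",(M.inv()*T).as_rotvec().round(4))
E
python3 - <<'E'
from h import *
T=np.load("top.npz"); p,d,P,r,e=[T[k] for k in("p","d","P","r","e")]
hsv=cv2.cvtColor(p,cv2.COLOR_RGB2HSV)
rot=lambda z:e+r*((z-e[2])/r[...,2])[...,None]
def blob(n,m,x0,x1,y0,y1,z):
    k=np.zeros((384,512),np.uint8);k[y0:y1,x0:x1]=m[y0:y1,x0:x1]
    c=max(cv2.findContours(k,cv2.RETR_EXTERNAL,cv2.CHAIN_APPROX_NONE)[0],key=cv2.contourArea)[:,0]
    Q=rot(z)[c[:,1],c[:,0],:2].astype(np.float32)*1000
    D=P[c[:,1],c[:,0]]; print(n,cv2.contourArea(c),cv2.minAreaRect(Q),"zmed",np.median(D[:,2]).round(3))
h,s,v=[hsv[...,i].astype(int) for i in range(3)]
print("cork",hsv[216,157],"wood",hsv[260,157],"rim",hsv[188,160],hsv[240,155])
blob("tray rim",(v<110),110,205,170,262,.014)
blob("cork",(v>120)&(s<180),122,192,184,250,.005)
blob("green",(h>50)&(h<90)&(s>80),135,180,125,165,.10)
blob("tin",(h>20)&(h<32)&(s>170),235,280,130,170,.028)
go((.45,.2,.33,20),(.4765,-.182,.32,-33))
E
```

```text
cork [ 15 145 204] wood [ 14 171 171] rim [ 13 169 163] [ 14 141 208]
tray rim 82.0 ((526.65576171875, 106.00376892089844), (51.61733627319336, 153.4813995361328), 86.37986755371094) zmed 0.009
cork 3103.0 ((549.28173828125, 174.16207885742188), (143.75701904296875, 250.47987365722656), 67.35429382324219) zmed 0.004
green 183.5 ((727.2454223632812, 172.0832061767578), (45.73565673828125, 46.51722717285156), 34.91083526611328) zmed 0.096
tin 73.0 ((753.7061767578125, -98.44976806640625), (45.96993637084961, 64.4471435546875), 41.86259078979492) zmed 0.028
t 0.1 tcp [0.1599 0.6039 0.2495] q [-1.38  0.52 -0.04  1.6   0.02  1.02 -0.11] F [-0.1  0.2  0.8] w 1.001 0.0
[0.45, 0.2, 0.33] slide [-0.3838 -0.3163 -0.0802] turn [-8.000e-04  5.000e-04  9.629e-01]
[0.4765, -0.182, 0.32] slide [-0.5072 -0.6788 -0.0698] turn [-6.000e-04  1.000e-03  1.888e+00]
```

move_arm(hand=1, moves=[{"slide":[-0.05,-0.04,-0.03],"turn":[0,0,0.12]},{"slide":[-0.1,-0.08,-0.06],"turn":[0,0,0.24]},{"slide":[-0.15,-0.12,-0.08],"turn":[0,0,0.36]},{"slide":[-0.2,-0.16,-0.08],"turn":[0,0,0.48]},{"slide":[-0.24,-0.2,-0.08],"turn":[0,0,0.6]},{"slide":[-0.28,-0.24,-0.08],"turn":[0,0,0.72]},{"slide":[-0.32,-0.28,-0.08],"turn":[0,0,0.84]},{"slide":[-0.36,-0.31,-0.08],"turn":[0,0,0.96]},{"slide":[-0.385,-0.35,-0.08],"turn":[0,0,1.08]},{"slide":[-0.4,-0.39,-0.08],"turn":[0,0,1.2]},{"slide":[-0.42,-0.43,-0.08],"turn":[0,0,1.32]},{"slide":[-0.44,-0.48,-0.08],"turn":[0,0,1.44]},{"slide":[-0.455,-0.53,-0.08],"turn":[0,0,1.56]},{"slide":[-0.475,-0.58,-0.08],"turn":[0,0,1.68]},{"slide":[-0.49,-0.63,-0.07],"turn":[0,0,1.8]},{"slide":[-0.507,-0.679,-0.07],"turn":[0,0,1.888]},{"slide":[-0.507,-0.679,-0.07],"turn":[0,0,1.888]},{"slide":[-0.507,-0.679,-0.07],"turn":[0,0,1.888]}])

```text
t: 2.35
tool_pos: [0.4762, -0.1817, 0.3198]
tcp_rot: [0.879, 0.477, -0.0, -0.0]
ft_force: [0.4, 0.1, -0.5]
width: 1.002
gripper_force: 0.0
```

```bash
python3 - <<'E'
from h import *
T=np.load("top.npz"); p,d,P,r,e=[T[k] for k in("p","d","P","r","e")]
b=p.astype(int); v=b.max(2)
W=e+r*((.012-e[2])/r[...,2])[...,None]
# corners read from the picture (800x600), refined as the tray's dark outline
C=np.array([(228,289),(300,319),(265,390),(191,357)])*.64
Q=np.array([W[int(round(y)),int(round(x)),:2] for x,y in C])
print(Q.round(4),Q.mean(0),np.linalg.norm(np.roll(Q,-1,0)-Q,axis=1))
# dark rim pixels near the expected square
m=np.zeros((384,512),bool);m[180:254,118:196]=1
m&=v<125; A=W[m][:,:2]; print(m.sum(),cv2.minAreaRect(A.astype(np.float32)*1000))
p,d,P,r,e=cam("scene"); cv2.imwrite("pics/scene1.png",cv2.resize(p[100:260,200:360,::-1],(600,600)))
go((.4765,-.182,.32,-33),(.4765,-.182,.20,-33))
E
```

```text
[[0.6378 0.2113]
 [0.5857 0.0739]
 [0.452  0.1278]
 [0.5104 0.2687]] [0.54645891 0.17041374] [0.14698977 0.14413319 0.15258193 0.13979933]
558 ((547.0006713867188, 171.97470092773438), (161.1337127685547, 149.8346710205078), 67.33865356445312)
t 2.4 tcp [ 0.4763 -0.1811  0.3198] q [-0.3   0.32  0.71  1.84 -0.24  1.07 -0.08] F [ 0.3  0.4 -0.2] w 1.002 0.0
[0.4765, -0.182, 0.32] slide [-0.0006  0.0006 -0.0002] turn [-0.0006 -0.0001  0.0013]
[0.4765, -0.182, 0.2] slide [-0.0006  0.0007  0.1198] turn [-0.0006 -0.0001  0.0013]
```

View pics/scene1.png

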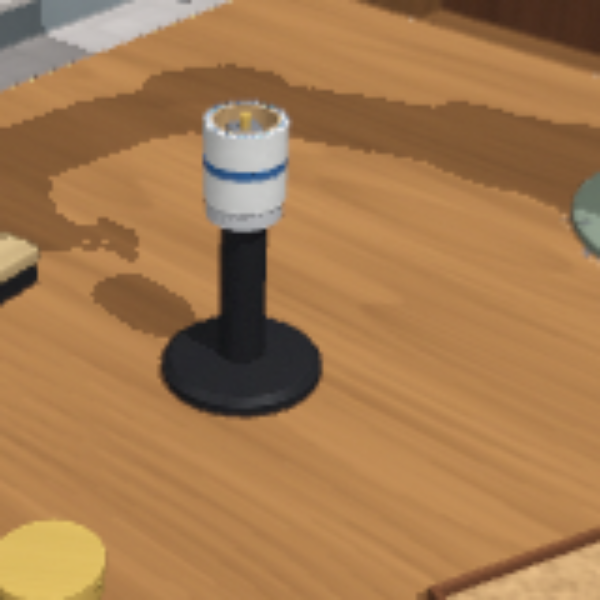

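The crop shows the roll upright on the mast at (245,165), with the gripper just out of frame above; the tray centre comes out at about (0.547, 0.171). Going down over the roll.

move_arm(moves=[{"slide":[0,0,0.02]},{"slide":[0,0,0.045]},{"slide":[0,0,0.07]},{"slide":[0,0,0.09]},{"slide":[0,0,0.105]},{"slide":[0,0,0.115]},{"slide":[0,0,0.12]},{"slide":[0,0,0.12]}])

```text
validation failed for argument at $.mo...
```

```bash
python3 - <<'E'
from h import *
p,d,P,r,e=cam("scene"); cv2.imwrite("pics/scene2.png",cv2.resize(p[80:240,200:360,::-1],(600,600)))
go((.4765,-.182,.20,-33))
E
```

```text
t 2.45 tcp [ 0.4764 -0.1809  0.3199] q [-0.3   0.32  0.71  1.84 -0.24  1.07 -0.08] F [ 0.1 -0.2  0.2] w 0.999 0.0
[0.4765, -0.182, 0.2] slide [-0.0009  0.0007  0.1199] turn [-0.0004 -0.0003  0.0017]
```

View pics/scene2.png

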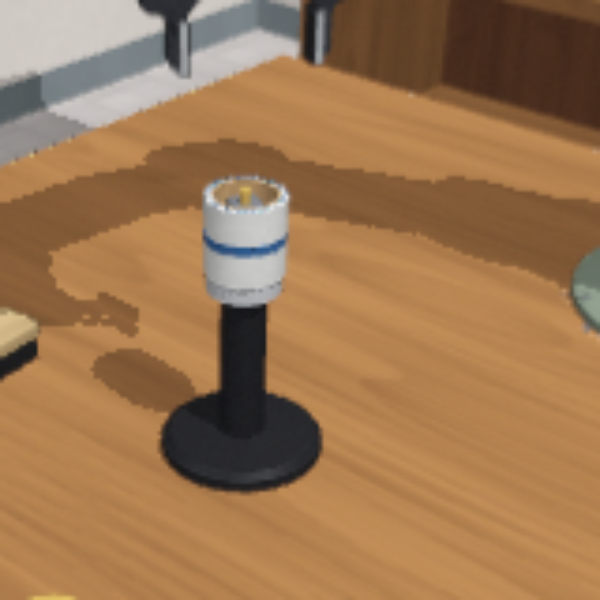

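The picture shows the open fingers at (180,60) and (318,45), straddling the roll axis at about x=248. The move was refused because it left out "turn", so I'm sending it again with turns.

move_arm(hand=1, moves=[{"slide":[0,0,0.02],"turn":[0,0,0]},{"slide":[0,0,0.045],"turn":[0,0,0]},{"slide":[0,0,0.07],"turn":[0,0,0]},{"slide":[0,0,0.09],"turn":[0,0,0]},{"slide":[0,0,0.105],"turn":[0,0,0]},{"slide":[0,0,0.115],"turn":[0,0,0]},{"slide":[0,0,0.12],"turn":[0,0,0]},{"slide":[0,0,0.12],"turn":[0,0,0]}])

```text
t: 3.45
tool_pos: [0.4764, -0.182, 0.2001]
tcp_rot: [0.879, 0.477, 0.0, 0.0]
ft_force: [0.4, -0.2, -0.1]
width: 0.999
gripper_force: 0.0
```

move_arm(hand=0.4, moves=[{"slide":[0,0,0],"turn":[0,0,0]},{"slide":[0,0,0],"turn":[0,0,0]},{"slide":[0,0,0],"turn":[0,0,0]},{"slide":[0,0,0],"turn":[0,0,0]},{"slide":[0,0,0],"turn":[0,0,0]},{"slide":[0,0,0],"turn":[0,0,0]}])

```text
t: 4.2
tool_pos: [0.4765, -0.182, 0.2008]
tcp_rot: [0.879, 0.477, 0.001, 0.0]
ft_force: [-3.6, 1.7, 13.4]
width: 0.711
gripper_force: 62.2
```

move_arm(moves=[{"slide":[0,0,-0.005],"turn":[0,0,0]},{"slide":[0,0,-0.015],"turn":[0,0,0]},{"slide":[0,0,-0.03],"turn":[0,0,0]},{"slide":[0,0,-0.045],"turn":[0,0,0]},{"slide":[0,0,-0.06],"turn":[0,0,0]},{"slide":[0,0,-0.075],"turn":[0,0,0]},{"slide":[0,0,-0.09],"turn":[0,0,0]},{"slide":[0,0,-0.1],"turn":[0,0,0]},{"slide":[0,0,-0.1],"turn":[0,0,0]}])

```text
t: 5.32
tool_pos: [0.4765, -0.182, 0.3006]
tcp_rot: [0.879, 0.477, 0.0, 0.0]
ft_force: [0.8, 0.1, -1.0]
width: 0.713
gripper_force: 65.1
```

```bash
python3 - <<'E'
from h import *
p,d,P,r,e=cam("scene"); cv2.imwrite("pics/scene3.png",cv2.resize(p[60:220,200:360,::-1],(600,600)))
go((.547,.171,.30,-10),(.547,.171,.06,-10))
E
```

```text
t 5.38 tcp [ 0.4763 -0.1819  0.3   ] q [-0.29  0.34  0.7   1.86 -0.26  1.03 -0.06] F [-0.  -0.2 -0.5] w 0.721 65.1
[0.547, 0.171, 0.3] slide [ 0.3345 -0.1328  0.    ] turn [ 1.000e-04 -1.000e-04 -4.013e-01]
[0.547, 0.171, 0.06] slide [ 0.3344 -0.1329  0.24  ] turn [ 1.000e-04 -1.000e-04 -4.013e-01]
```

View pics/scene3.png

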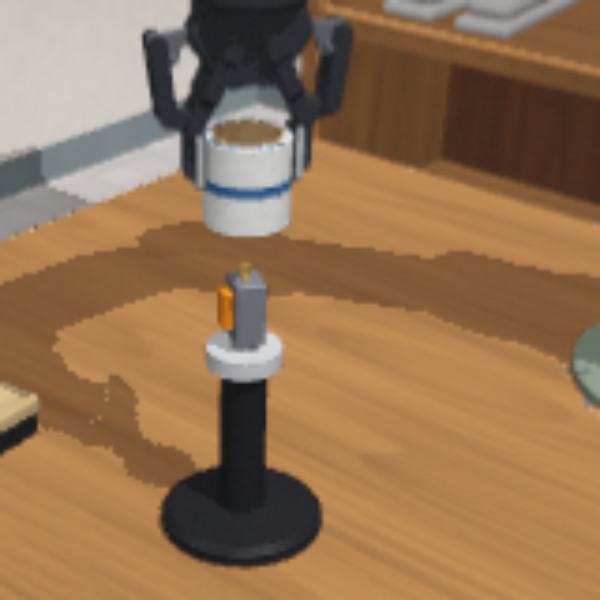

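The roll is held upright at (248,180), clear of the head at (243,305). Carrying it to the tray.

move_arm(moves=[{"slide":[0.02,-0.008,0],"turn":[0,0,-0.03]},{"slide":[0.05,-0.02,0],"turn":[0,0,-0.06]},{"slide":[0.08,-0.032,0],"turn":[0,0,-0.1]},{"slide":[0.115,-0.046,0],"turn":[0,0,-0.14]},{"slide":[0.15,-0.06,0],"turn":[0,0,-0.18]},{"slide":[0.185,-0.074,0],"turn":[0,0,-0.22]},{"slide":[0.22,-0.088,0],"turn":[0,0,-0.26]},{"slide":[0.255,-0.1,0],"turn":[0,0,-0.3]},{"slide":[0.285,-0.113,0],"turn":[0,0,-0.34]},{"slide":[0.31,-0.123,0],"turn":[0,0,-0.37]},{"slide":[0.328,-0.13,0],"turn":[0,0,-0.4]},{"slide":[0.334,-0.133,0],"turn":[0,0,-0.4]},{"slide":[0.334,-0.133,0.02],"turn":[0,0,-0.4]},{"slide":[0.334,-0.133,0.06],"turn":[0,0,-0.4]},{"slide":[0.334,-0.133,0.1],"turn":[0,0,-0.4]},{"slide":[0.334,-0.133,0.14],"turn":[0,0,-0.4]},{"slide":[0.334,-0.133,0.175],"turn":[0,0,-0.4]},{"slide":[0.334,-0.133,0.2],"turn":[0,0,-0.4]},{"slide":[0.334,-0.133,0.215],"turn":[0,0,-0.4]},{"slide":[0.334,-0.133,0.225],"turn":[0,0,-0.4]}])

```text
t: 7.88
tool_pos: [0.5469, 0.1701, 0.0747]
tcp_rot: [0.767, 0.642, -0.0, 0.0]
ft_force: [0.1, 0.4, -1.2]
width: 0.71
gripper_force: 65.2
```

```bash
python3 - <<'E'
from h import *
p,d,P,r,e=cam("scene"); cv2.imwrite("pics/scene4.png",cv2.resize(p[160:352,240:432,::-1],(600,600)))
m=np.zeros(d.shape,bool);m[200:300,280:410]=1
hs=cv2.cvtColor(p,cv2.COLOR_RGB2HSV); w=m&(hs[...,1]<40)&(hs[...,2]>140)&(P[...,2]>.005)
Q=P[w&(np.hypot(P[...,0]-.547,P[...,1]-.171)<.04)]; print("roll z",np.percentile(Q[:,2],[1,99]))
go((.547,.171,.047,-10))
E
```

```text
roll z [0.03581848 0.09793339]
t 7.92 tcp [0.5465 0.1702 0.0739] q [-0.65  0.72  0.35  1.88 -0.4   0.61 -0.22] F [-1.5 -0.9 -2.8] w 0.718 65.2
[0.547, 0.171, 0.047] slide [0.0009 0.0004 0.0269] turn [-0.0005  0.0006 -0.002 ]
```

View pics/scene4.png

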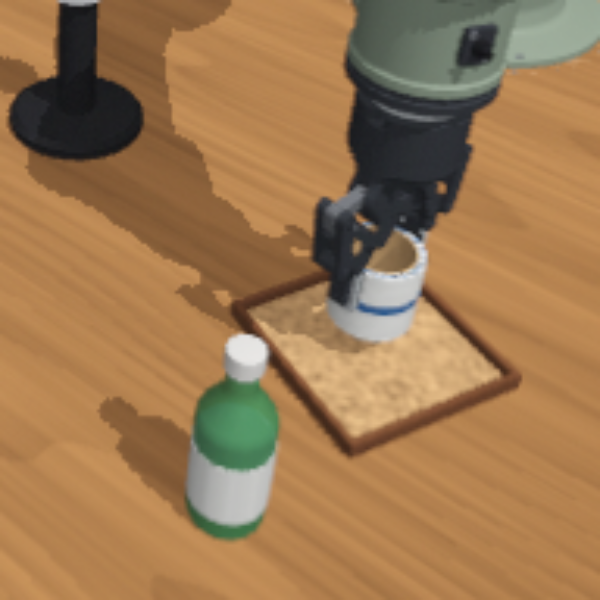

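The roll hangs upright over the cork at (375,295), about 30 mm above it; the spray at (235,440) is clear.

move_arm(moves=[{"slide":[0,0,0.01],"turn":[0,0,0]},{"slide":[0,0,0.017],"turn":[0,0,0]},{"slide":[0,0,0.022],"turn":[0,0,0]},{"slide":[0,0,0.025],"turn":[0,0,0]},{"slide":[0,0,0.026],"turn":[0,0,0]},{"slide":[0,0,0.027],"turn":[0,0,0]},{"slide":[0,0,0.027],"turn":[0,0,0]}])

```text
t: 8.8
tool_pos: [0.5467, 0.1706, 0.0481]
tcp_rot: [0.767, 0.642, 0.0, 0.0]
ft_force: [-0.6, -0.0, -1.6]
width: 0.721
gripper_force: 65.2
```

move_arm(moves=[{"slide":[0,0,0.001],"turn":[0,0,0]},{"slide":[0,0,0.002],"turn":[0,0,0]},{"slide":[0,0,0.002],"turn":[0,0,0]},{"slide":[0,0,0.002],"turn":[0,0,0]}])

```text
t: 9.3
tool_pos: [0.5467, 0.1706, 0.046]
tcp_rot: [0.767, 0.642, 0.0, 0.0]
ft_force: [0.3, 0.1, 0.2]
width: 0.716
gripper_force: 65.3
```

move_arm(moves=[{"slide":[0,0,0.001],"turn":[0,0,0]},{"slide":[0,0,0.002],"turn":[0,0,0]},{"slide":[0,0,0.002],"turn":[0,0,0]},{"slide":[0,0,0.002],"turn":[0,0,0]}])

```text
t: 9.8
tool_pos: [0.5468, 0.1706, 0.0458]
tcp_rot: [0.767, 0.642, 0.0, -0.0]
ft_force: [-13.3, -2.9, 40.8]
width: 0.718
gripper_force: 69.0
```

On the floor; easing off the press and releasing.

move_arm(moves=[{"slide":[0,0,-0.001],"turn":[0,0,0]},{"slide":[0,0,-0.0015],"turn":[0,0,0]},{"slide":[0,0,-0.0015],"turn":[0,0,0]}])

```text
t: 10.18
tool_pos: [0.5467, 0.1706, 0.0459]
tcp_rot: [0.767, 0.642, 0.0, -0.0]
ft_force: [-3.6, -1.0, 10.7]
width: 0.716
gripper_force: 66.0
```

move_arm(hand=1, moves=[{"slide":[0,0,0],"turn":[0,0,0]},{"slide":[0,0,0],"turn":[0,0,0]},{"slide":[0,0,0],"turn":[0,0,0]},{"slide":[0,0,0],"turn":[0,0,0]},{"slide":[0,0,0],"turn":[0,0,0]},{"slide":[0,0,0],"turn":[0,0,0]},{"slide":[0,0,0],"turn":[0,0,0]}])

```text
t: 11.05
tool_pos: [0.5467, 0.1706, 0.0455]
tcp_rot: [0.767, 0.642, 0.0, 0.0]
ft_force: [1.3, -0.7, -0.8]
width: 0.998
gripper_force: 0.0
```

move_arm(moves=[{"slide":[0,0,-0.01],"turn":[0,0,0]},{"slide":[0,0,-0.03],"turn":[0,0,0]},{"slide":[0,0,-0.06],"turn":[0,0,0]},{"slide":[0,0,-0.1],"turn":[0,0,0]},{"slide":[0,0,-0.15],"turn":[0,0,0]},{"slide":[0,0,-0.2],"turn":[0,0,0]},{"slide":[0,0,-0.25],"turn":[0,0,0]},{"slide":[0,0,-0.275],"turn":[0,0,0]},{"slide":[0,0,-0.275],"turn":[0,0,0]}])

```text
t: 12.18
tool_pos: [0.5471, 0.1704, 0.3236]
tcp_rot: [0.767, 0.642, 0.002, 0.0]
ft_force: [0.5, 0.6, -0.8]
width: 1.0
gripper_force: 0.0
```

```bash
python3 - <<'E'
from h import *
p,d,P,r,e=cam("scene"); cv2.imwrite("pics/scene5.png",cv2.resize(p[100:340,180:440,::-1],(650,600)))
hs=cv2.cvtColor(p,cv2.COLOR_RGB2HSV); Z=P[...,2]
A=P[(hs[...,1]<40)&(hs[...,2]>140)&(Z>.062)&(Z<.075)&(np.hypot(P[...,0]-.547,P[...,1]-.171)<.06)]
print("roll top",len(A),cv2.minEnclosingCircle(A[:,:2].astype(np.float32)),np.percentile(A[:,2],[5,95]))
# head points
H=P[(Z>.172)&(Z<.23)&(np.hypot(P[...,0]-.4765,P[...,1]+.182)<.03)]; print("head",len(H),H.mean(0),H.max(0),H.min(0))
t=H[(H[:,2]>.209)&(H[:,2]<.219)];print("top",len(t),cv2.minAreaRect(t[:,:2].astype(np.float32)*1000))
p,d,P,r,e=cam("top");Z=P[...,2]
t=P[(Z>.205)&(Z<.222)&(np.hypot(P[...,0]-.4765,P[...,1]+.182)<.03)];print("top cam",len(t),cv2.minAreaRect(t[:,:2].astype(np.float32)*1000),np.median(t[:,2]))
go((.4765,-.182,.30,-33))
E
```

```text
roll top 162 ((0.5475171208381653, 0.17438052594661713), 0.0311165452003479) [0.06287156 0.06969103]
head 222 [ 0.4845507  -0.17297572  0.19904114] [ 0.49697543 -0.15929179  0.2250388 ] [ 0.46289148 -0.19363456  0.17240852]
top 56 ((477.3896484375, -177.4003143310547), (31.868465423583984, 22.977298736572266), 58.436153411865234)
top cam 132 ((479.82666015625, -182.85516357421875), (28.91324806213379, 31.615571975708008), 58.022701263427734) 0.21473138635666034
t 12.28 tcp [0.5463 0.1705 0.321 ] q [-0.78  0.41  0.53  1.68 -0.22  1.12 -0.37] F [-0.3  0.1 -1. ] w 0.998 0.0
[0.4765, -0.182, 0.3] slide [-0.3593 -0.007   0.0208] turn [ 1.000e-04 -6.000e-04  3.999e-01]
```

View pics/scene5.png

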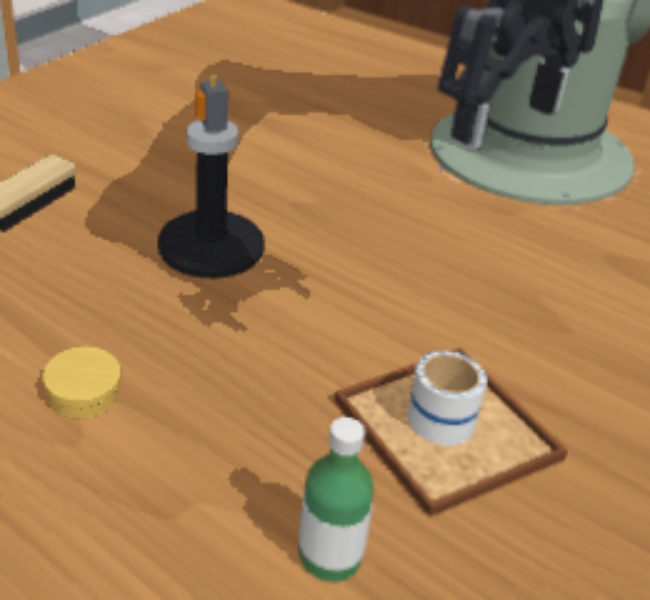

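The roll stands upright in the tray at (447,395), centred on it, and the bystanders are in place. Moving over the monopod head, axis (0.477, -0.1815), yaw -32°.

move_arm(hand=0.8, moves=[{"slide":[-0.03,0,0],"turn":[0,0,0.04]},{"slide":[-0.07,-0.001,0],"turn":[0,0,0.08]},{"slide":[-0.11,-0.002,0],"turn":[0,0,0.12]},{"slide":[-0.15,-0.003,0],"turn":[0,0,0.16]},{"slide":[-0.19,-0.004,0],"turn":[0,0,0.2]},{"slide":[-0.23,-0.005,0],"turn":[0,0,0.25]},{"slide":[-0.27,-0.006,0],"turn":[0,0,0.3]},{"slide":[-0.31,-0.006,0.01],"turn":[0,0,0.34]},{"slide":[-0.34,-0.006,0.02],"turn":[0,0,0.37]},{"slide":[-0.355,-0.007,0.02],"turn":[0,0,0.383]},{"slide":[-0.359,-0.007,0.02],"turn":[0,0,0.383]},{"slide":[-0.359,-0.007,0.02],"turn":[0,0,0.383]}])

```text
t: 13.78
tool_pos: [0.4771, -0.1811, 0.3007]
tcp_rot: [0.875, 0.485, 0.0, -0.0]
ft_force: [0.1, 0.6, -0.1]
width: 0.801
gripper_force: 0.0
```

```bash
python3 - <<'E'
from h import *
go((.477,-.1815,.194,-32))
E
```

```text
t 13.78 tcp [ 0.4771 -0.1811  0.3007] q [-0.3   0.35  0.71  1.86 -0.26  1.03 -0.04] F [ 0.1  0.6 -0.1] w 0.801 0.0
[0.477, -0.1815, 0.194] slide [-5.000e-04  1.000e-04  1.067e-01] turn [ 0.0001 -0.0003  0.0004]
```

move_arm(moves=[{"slide":[0,0,0.02],"turn":[0,0,0]},{"slide":[0,0,0.045],"turn":[0,0,0]},{"slide":[0,0,0.07],"turn":[0,0,0]},{"slide":[0,0,0.09],"turn":[0,0,0]},{"slide":[0,0,0.1],"turn":[0,0,0]},{"slide":[0,0,0.106],"turn":[0,0,0]},{"slide":[0,0,0.106],"turn":[0,0,0]}])

```text
t: 14.65
tool_pos: [0.4771, -0.1815, 0.1947]
tcp_rot: [0.875, 0.485, 0.0, 0.0]
ft_force: [0.0, 0.5, 0.8]
width: 0.8
gripper_force: 0.0
```

move_arm(hand=0, moves=[{"slide":[0,0,0],"turn":[0,0,0]},{"slide":[0,0,0],"turn":[0,0,0]},{"slide":[0,0,0],"turn":[0,0,0]},{"slide":[0,0,0],"turn":[0,0,0]},{"slide":[0,0,0],"turn":[0,0,0]},{"slide":[0,0,0],"turn":[0,0,0]},{"slide":[0,0,0],"turn":[0,0,0]},{"slide":[0,0,0],"turn":[0,0,0]}])

```text
t: 15.65
tool_pos: [0.4767, -0.1814, 0.1953]
tcp_rot: [0.875, 0.484, 0.0, -0.0]
ft_force: [-8.5, 5.7, 18.9]
width: 0.293
gripper_force: 58.8
```

Opening of about 25 mm means the button is fully pressed. Pulling the mast up.

move_arm(moves=[{"slide":[0,-0.001,-0.004],"turn":[0,0,0]},{"slide":[0,-0.001,-0.01],"turn":[0,0,0]},{"slide":[0,-0.001,-0.018],"turn":[0,0,0]},{"slide":[0,-0.001,-0.026],"turn":[0,0,0]},{"slide":[0,-0.001,-0.034],"turn":[0,0,0]},{"slide":[0,-0.001,-0.042],"turn":[0,0,0]},{"slide":[0,-0.001,-0.05],"turn":[0,0,0]},{"slide":[0,-0.001,-0.058],"turn":[0,0,0]},{"slide":[0,-0.001,-0.066],"turn":[0,0,0]},{"slide":[0,-0.001,-0.074],"turn":[0,0,0]},{"slide":[0,-0.001,-0.081],"turn":[0,0,0]},{"slide":[0,-0.001,-0.088],"turn":[0,0,0]},{"slide":[0,-0.001,-0.094],"turn":[0,0,0]},{"slide":[0,-0.001,-0.098],"turn":[0,0,0]},{"slide":[0,-0.001,-0.1],"turn":[0,0,0]},{"slide":[0,-0.001,-0.101],"turn":[0,0,0]},{"slide":[0,-0.001,-0.101],"turn":[0,0,0]},{"slide":[0,-0.001,-0.101],"turn":[0,0,0]}])

```text
t: 17.9
tool_pos: [0.4766, -0.1813, 0.2961]
tcp_rot: [0.875, 0.485, 0.001, 0.001]
ft_force: [5.1, -0.7, 0.2]
width: 0.289
gripper_force: 60.2
```

```bash
python3 - <<'E'
from h import *
p,d,P,r,e=cam("scene"); cv2.imwrite("pics/scene6.png",cv2.resize(p[60:340,160:440,::-1],(600,600)))
go((.477,-.1815,.295,-32))
Z=P[...,2];H=np.hypot(P[...,0]-.4765,P[...,1]+.182)
print("roll", [k.round(4) for k in [P[(Z>.062)&(Z<.075)&(np.hypot(P[...,0]-.547,P[...,1]-.171)<.06)].mean(0)]])
E
```

```text
t 17.95 tcp [ 0.4766 -0.1813  0.2961] q [-0.3   0.35  0.72  1.87 -0.27  1.02 -0.03] F [ 5.2 -1.   0.8] w 0.29 60.3
[0.477, -0.1815, 0.295] slide [0.     0.0005 0.0011] turn [ 0.0015 -0.0004 -0.0006]
roll [array([0.5502, 0.1752, 0.0668])]
```

View pics/scene6.png

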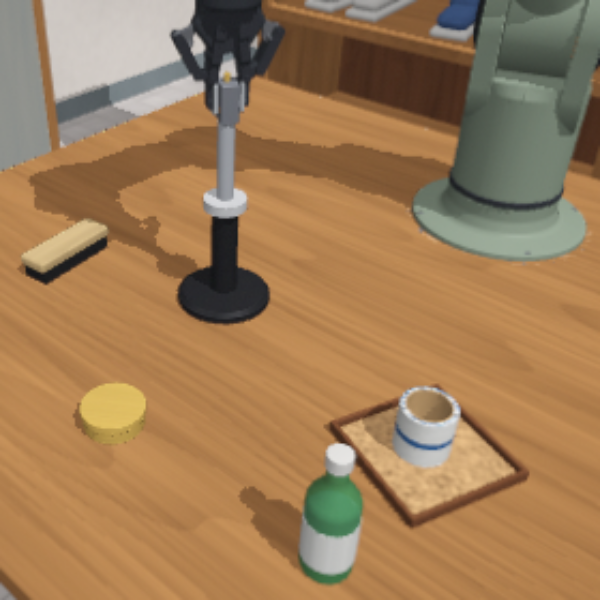

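The head is held with the mast extended (head at (228,100), bare mast down to the collar at (225,200)), and the roll is upright in the tray at (427,425). I'll check the head height for slip, and hand in only if it's good.

```bash
python3 - <<'E'
from h import *
from bench import sign_off
p,d,P,r,e=cam("scene"); hs=cv2.cvtColor(p,cv2.COLOR_RGB2HSV)
m=np.zeros(d.shape,bool); m[90:102,258:274]=1
m&=(hs[...,0]>12)&(hs[...,0]<30)&(hs[...,1]>120)&(np.hypot(P[...,0]-.477,P[...,1]+.1815)<.02)
z=P[m][:,2]; print("stud z",z.round(3))
if len(z) and .309<np.median(z)<.332: print(sign_off())
E
```

```text
stud z [0.325 0.325 0.323 0.323 0.321 0.321 0.319 0.319]
the job is handed in; nothing more can be done
None
```

The lint roll is standing upright in the tray, the mast is out at its second stop (about 100 mm) with the gripper still holding the head, and the job is handed in; it returned no verdict.

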